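# Third hand at the slate jig

### The arm

A 7-joint arm with a two-finger parallel gripper is mounted at the origin on the work surface. World frame = base frame: x ahead of the robot, y to its left, z up, the work surface at z = 0. Lengths are in m, angles in rad, forces in N, time in s.
With the tool pointing down it reaches from about 0.4 to 0.85 m from the base axis. Payload 4.5 kg.
Tool frame: the origin (TCP) lies at the very end of the fingers, on their centre line; the grasp point (between the pads) lies 19 mm behind it; z points along the fingers, y is the line along which they close (so a half turn about z gives the same grasp; the last joint's range is limited). The gripper opens to 88 mm and grips with 3 to 60 N. Pads are 18 mm wide; open, the fingers measure 123 mm over their backs; the gripper's body (75 mm by 187 mm) begins 45 mm behind the grasp point.
Start: joints at [1.203, 0.689, -0.195, 1.565, 0.157, 0.902, -0.215], TCP at [0.244, -0.575, 0.239] pointing down, gripper open.
Joint ranges: [-3.01, 3.01], [-0.46, 2.08], [-1.47, 1.51], [0.13, 2.56], [-1, 4.14], [0.04, 2.09], [-2.66, 2.66]. Speed limits (rad/s): [2.57, 2.57, 3.14, 3.14, 3.14, 3.14, 3.14].

### API

Orientations are given as a unit quaternion [x, y, z, w].
In Python, from plant import r gives the robot as it stands. The module is installed in compiled form; this text tells all that it offers.
- The arm moves only by the tool step_arm, never from a script. Its argument "increments" is a list of rows, each a list of 2 entries, a list of its own where there are three numbers: the shift along the world's x, y, z in cm, then the turn, a rotation vector about the world's x, y, z in degrees. A call has exactly 10 rows; each row shifts and turns the commanded pose from where the row before left it; what a row does not reach is not made up. A row lasts 1/10 s, in which the tool goes at most 50 mm and 8.59 degrees, less where a joint would pass 70% of its speed; a pose out of reach is approached as far as the arm can. A call is refused whole if a number of a shift passes 5 or a number of a turn 8.59, either way. A call with a gripper value outside its range is refused whole. "fingers" is the opening, from 0 (shut) to 1 (fully open), set as the call begins (left out, the last holds). The fingers move at their own pace and stop on an object; "grip_force" is the grip in N (left out, the last holds). Time passes only in rows, so rows that do not move let the fingers close, or fill a call up. It gives the time, the measured TCP pose, the force, the opening and the grip force at its end, in the units of the state.
- r.get_state(): the state, without advancing time (a new reading comes with each control period).
- r.snapshot(name): name is "side" or "top" or "wrist"; returns (picture, depth): 480x640x3 uint8, red, green, blue; 480x640 float32, m along the optical axis (not along the pixel's ray), 0 where there is no reading.
- r.calibration(name): a dict with "fov_y" (degrees; the focal length in pixels is half the picture's height over the tangent of half this angle, whatever the lens; pixels are square), "cx", "cy" (the principal point, pixels), "k1" (the pictures are not rectified: a ray, as slopes to the right and down, at radius r is drawn at 1 + k1 r^2 times it, then the intrinsics apply), "R" (3x3) and "t" (3): a world point X has camera coordinates R X + t. Camera axes: x right, y down, z forward; pixel columns grow to the right and rows downward; lengths in m; the calibration is good to about 2 mm. A picture is of the moment at which its call begins: read the wrist's pose just before it. calibration takes no time and is no camera call; for the wrist camera it gives the pose at the moment of the call.
- r.finish_job(): hands the job in; it is judged then, once.
The state is a dict: "clock": time; "q": joint angles; "qd": joint speeds; "joint_torque": joint torques, N m; "tool_pos": TCP position; "eef_rot": TCP orientation; "contact_force": force on the tool from outside, world axes, zero at the start; "moment": the same for the moment, N m; "opening": opening from 0.0 (shut) to 1.0 (fully open); "finger_force": force on a finger pad.
Only numpy, scipy, OpenCV 4.12 (cv2) and the standard library are available. Lean on these libraries where they do the work, as an engineer would, in place of code of your own. Each camera call takes 0.05 s, during which the arm holds its last target. There are 200 camera calls.

### The job

Stand the hook with the square foot in the square nest of the jig, its flat tongue pointing at the slate, and let go of it. Then, with your fingertips, gently push the slate tile along the board under the tongue and square against the sprung fence until the fence is about half way in (about 10 N, its pointer between the two marker pins; never drive it onto its end stop), and finish holding it there with that steady push, so that I can screw the hook down. Leave the other hooks and everything else on the bench where they are.

Things in the scene. Friction and masses are not known exactly. Their poses are not given: they have to be found in the camera images.
- jig: fastening jig fixed to the bench: plywood board 340 x 240 x 15 mm with a square nest and a sprung steel fence. Origin on the worktop, on the board's centre line: the board reaches 140 mm to -x, 200 mm to +x, 120 mm to each side; its top is at z = 15 mm. +x points from the slate to the fence, z up. Guides up to z = 43 mm stand over the fence arms at x = 75 to 115, |y| = 54 to 94 mm.
- nest (a point): centre of the square nest's floor (= board top), at x = 92 mm, y = 0 in the jig's frame. Nest 46 x 46 mm inside, sides along the jig's x and y; its rim walls are 8 mm tall and 6 mm thick.
- fence: sprung steel fence, a U round the nest: two pads 45 mm wide, centred 57.5 mm either side of the centre line, 1 to 19 mm above the board. Origin on the board top, centre line, plane of the pads' faces; axes as the jig's. Slides only along the jig's x: origin at jig x = 30 mm at rest, 58 mm at the end stop. Spring: 3 N at the start of travel plus 0.5 N per mm, so 10 N at 14 mm, half way.
- pointer (a point): tip of the small pointer on the fence's left (+y) rear corner, moving with the fence. At rest its centre is at jig x = 141 mm. It lies clear between two fixed upright marker pins (5 mm thick, 30 mm tall, at jig x = 144.5 and 165.5, y = 100 mm) at 8 to 20 mm of fence travel, midway at 14 mm.
- slate: purple slate tile 100 (x) x 170 (y) x 10 mm, about 0.45 kg, lying loose and flat on the jig's board, about 30 to 50 mm short of the fence up to 0.12 rad askew. Origin at the centre of its underside, z up; its +x edge faces the fence. Friction on the board takes 2 to 6 N: pushed at one narrow spot it can stay askew, pushed by two spread fingertips it squares up.
- hook_square: galvanized hook, 0.18 kg, on a SQUARE foot 40 x 40 x 10 mm. Origin under the foot's centre, z up. Flat upright strap 8 (x) x 18 (y) mm, centred on x = -14 mm, z = 10 to 76 mm. The strap bends to +x at the top and ends in an upturned lip 92 mm high at x = 9 to 16 mm. A flat tongue, 18 mm wide, 4 mm thick, runs from the strap to -x at z = 14 to 18 mm, tip at x = -64 mm.
- strap (a point): grip point of the square-footed hook: middle of its strap, x = -14, y = 0, z = 50 mm in the hook's frame; pinch across the 18 mm, along the hook's y.
- tongue (a point): tip of the square-footed hook's tongue (underside): x = -64, y = 0, z = 14 mm in the hook's frame. With the hook seated the tongue points to the jig's -x, and the slate passes 4 mm under it.
- hook_round: galvanized hook of the same make and size as hook_square but on a ROUND foot 56 mm across; does not fit the nest; leave alone. Origin under the foot's centre.
- hook_oblong: galvanized hook of the same make and size as hook_square but on an OBLONG foot 30 x 64 mm; does not fit the nest; leave alone. Origin under the foot's centre.
- tape: nickel-plated tape measure 70 x 34 x 68 mm standing on the bench; leave alone. Origin under its centre.
- weight: squat round aluminium bench weight, 76 mm across, 60 mm tall with a knob; leave alone. Origin under its centre.
- hammer: hammer lying on the bench; leave alone.
- jar: closed grey jar 68 mm across, 85 mm tall; leave alone. Origin under its centre.
Not all that is in view belongs to the job. Leave any red or turquoise look-alike of the hook_square alone.

How it is judged:
On the way, in this order (a step that is already met when the one before it is completed fails the run):
1. the square-footed hook stands in the nest, tongue towards the slate, let go (horizontal distance between hook_square and nest below 0.006 m and z of hook_square in the frame of jig below 0.018 m and angle between hook_square's own z axis and vertical below 0.08 rad and x of tongue in the frame of jig below 0.04 m and contact force between the fingers and hook_square below 0.3 N), for 0.3 s.
2. the slate is pressed square against the fence at 6 to 14 N (all of step 1 and contact force between slate and fence between 6 and 14 N and x of fence in the frame of jig between 0.036 and 0.052 m and angle between the x axis of slate and the x axis of jig, either way round below 0.06 rad and angle between slate's own z axis and vertical below 0.06 rad and z of slate in the frame of jig below 0.02 m and contact force between the fingers and slate above 3 N), for 0.5 s.
At the end, for the whole second after the job is handed in: Ends holding: the square-footed hook stands untouched in the nest (6 mm, foot within 3 mm of the floor, upright to 0.08 rad, tongue to the slate); the fingers press the slate, flat and square to 0.06 rad, on the fence with 6 to 14 N (fence 6 to 22 mm in) (all of step 2); the arm keeps its last pose, push and grip.
It fails at once if the fence is driven onto its end stop (x of fence in the frame of jig above 0.0572 m).
It fails at once if another hook, the tape, weight, hammer or jar is moved by more than 30 mm (distance of any of hook_round, hook_oblong, tape, weight, hammer, jar from where it was at the start of the episode above 0.03 m).
It also fails if it takes over 48 s, if anything falls off the work surface, if the arm or the gripper's body presses on something with over 40 N, if the wrist force passes 120 N, or if a joint passes its speed limit or range.

## Working session

There is one attempt and no reset: what is moved stays moved. The work goes in short steps, Python scripts to look and compute and a tool call to move; the robot and the scene stay as the last step left them, time stands still between calls to the robot, and variables do not carry over. Pictures are saved under pics/ and viewed, at most 10 in all, crops included, and the job is handed in when it is done.

Besides the shell and the picture viewer there is one more tool, called after "Emit:" by a JSON object that holds its "op" and its "data", one argument or row to a line. step_arm: Moves the arm, as the interface text tells. Its arguments: {"type":"object","properties":{"increments":{"type":"array","items":{"type":"array"}},"fingers":{"type":"number"},"grip_force":{"type":"number"}},"required":["increments"]}

```bash
mkdir -p pics
cat > h.py <<'E'
import numpy as np, cv2
from plant import r
def snap(n,tag):
    c=r.calibration(n); p,d=r.snapshot(n)
    np.savez(f'{tag}.npz',p=p,d=d,**{k:np.array(v) for k,v in c.items()})
    cv2.imwrite(f'pics/{tag}.png',p[:,:,::-1]); return load(tag)
def load(tag): return dict(np.load(f'{tag}.npz'))
def KD(s):
    f=240/np.tan(np.radians(float(s['fov_y']))/2)
    return f,float(s['cx']),float(s['cy']),float(s['k1'])
def slopes(s,u,v):
    f,cx,cy,k=KD(s); x=(np.asarray(u,float)-cx)/f; y=(np.asarray(v,float)-cy)/f
    a,b=x.copy(),y.copy()
    for _ in range(20):
        g=1+k*(a*a+b*b); a,b=x/g,y/g
    return a,b
def cloud(s):
    v,u=np.mgrid[:480,:640]; a,b=slopes(s,u,v); d=s['d']
    P=np.stack([a*d,b*d,d],-1)-s['t']; W=P@s['R']; W[d==0]=np.nan; return W
def onplane(s,u,v,z):
    a,b=slopes(s,u,v); ray=np.stack([a,b,np.ones_like(a)],-1)@s['R']; o=-s['R'].T@s['t']
    return o+ray*((z-o[2])/ray[...,2])[...,None]
def proj(s,X):
    f,cx,cy,k=KD(s); c=np.asarray(X)@s['R'].T+s['t']; a=c[...,0]/c[...,2]; b=c[...,1]/c[...,2]; g=1+k*(a*a+b*b)
    return np.stack([cx+f*a*g,cy+f*b*g],-1)
E
python3 - <<'E'
from h import *
for n in('top','side'):
    s=snap(n,n+'0'); print(n,s['R'].round(3).tolist(),s['t'].round(3))
    print((-s['R'].T@s['t']).round(3))
print(r.get_state())
E
```

```text
top [[0.019, -1.0, 0.008], [-0.995, -0.02, -0.099], [0.099, -0.006, -0.995]] [-1.000e-03  5.020e-01  1.364e+00]
[0.364 0.017 1.407]
side [[-0.73, -0.683, -0.007], [-0.43, 0.467, -0.773], [0.531, -0.561, -0.635]] [0.363 0.287 1.001]
[-0.143  0.676  0.86 ]
{'clock': 0.1, 'q': array([ 1.20277594,  0.68992328, -0.19454036,  1.56620187,  0.15730617,
        0.9025162 , -0.21508176]), 'qd': array([-0.00133774, -0.00167495,  0.00057098, -0.00082149, -0.0013542 ,
       -0.00046042, -0.00122917]), 'joint_torque': array([-3.05269896e-03, -5.28501642e+01, -1.27116367e+00, -1.53837651e+01,
       -5.24597545e-02,  1.99607057e-03,  4.41553414e-05]), 'tool_pos': array([ 0.24418474, -0.57471992,  0.23798647]), 'eef_rot': array([ 9.79874097e-01,  1.99614802e-01, -2.19340205e-04, -7.98354916e-04]), 'contact_force': array([-0.55763635, -0.27309608, -0.76327596]), 'moment': array([ 5.45806947e-02, -1.68828486e-02, -7.17508757e-05]), 'finger_force': 0.0, 'opening': 0.9976207327728651}
```

View pics/top0.png

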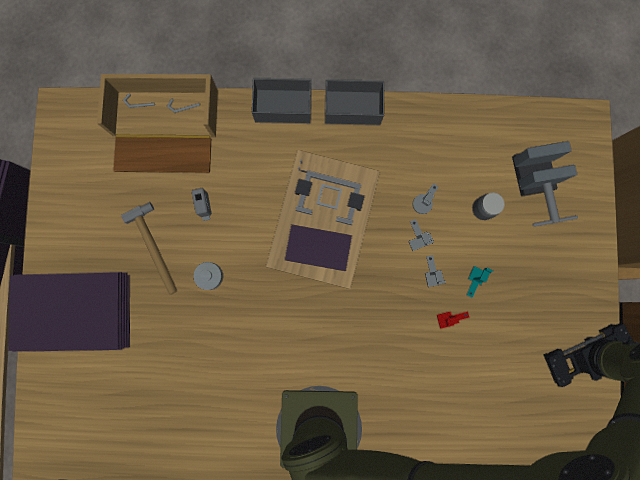

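View pics/side0.png

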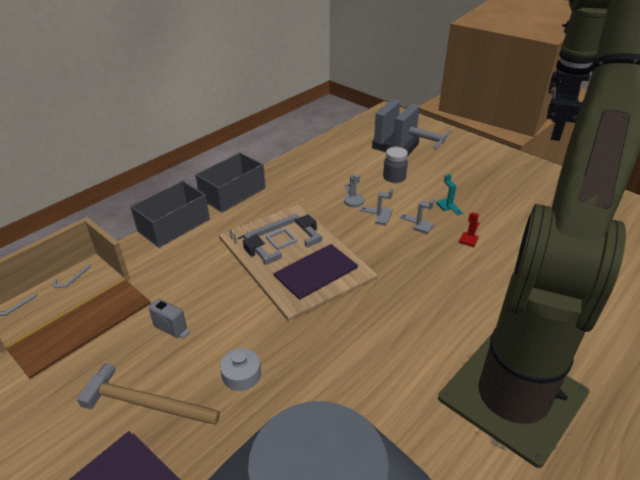

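The top view shows three grey hooks, at (425,200) with a round foot, (421,236) and (434,271). There are also a turquoise look-alike at (480,280) and a red one at (452,320). The jig is at (325,220), with the slate at (320,248). The square hook must be (421,236) or (434,271), so I'll check a close crop.

Run:
```python
from h import *
a=load('top0'); b=load('side0')
i1=a['p'][180:300,390:500,::-1]; i2=b['p'][165:255,335:445,::-1]
i1=cv2.resize(i1,(440,480),interpolation=cv2.INTER_CUBIC); i2=cv2.resize(i2,(352,288),interpolation=cv2.INTER_CUBIC)
o=np.zeros((480,792,3),np.uint8); o[:,:440]=i1; o[:288,440:]=i2
cv2.imwrite('pics/crop1.png',o)
W=cloud(a)
for u,v in [(421,236),(434,271),(425,203),(320,248),(360,180),(330,200)]: print(u,v,W[v,u].round(3), onplane(a,u,v,0.01).round(3))
```

```text
421 236 [ 0.52  -0.262  0.071] [ 0.527 -0.275  0.01 ]
434 271 [ 0.43  -0.308  0.021] [ 0.431 -0.311  0.01 ]
425 203 [ 0.608 -0.271  0.08 ] [ 0.621 -0.286  0.01 ]
320 248 [0.487 0.006 0.029] [0.488 0.005 0.01 ]
360 180 [ 0.68  -0.103  0.017] [ 0.682 -0.103  0.01 ]
330 200 [ 0.623 -0.02   0.013] [ 0.623 -0.02   0.01 ]
```

View pics/crop1.png

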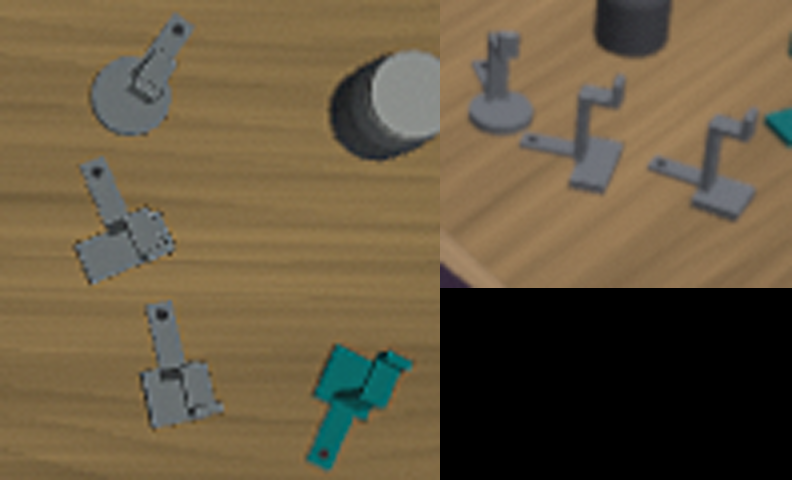

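The square foot is the hook at (434,271); (421,236) is oblong. Next I'll measure it and the jig.

Run:
```python
from h import *
a=load('top0'); W=cloud(a); hsv=cv2.cvtColor(a['p'],cv2.COLOR_RGB2HSV)
def box(x0,x1,y0,y1,z0,z1):
    m=(W[...,0]>x0)&(W[...,0]<x1)&(W[...,1]>y0)&(W[...,1]<y1)&(W[...,2]>z0)&(W[...,2]<z1); return m
# board
def rect(m):
    P=W[m][:,:2].astype(np.float32)*1000; (c,s,ang)=cv2.minAreaRect(P); return len(P),np.round(c,1),np.round(s,1),round(ang,1)
ring=W[230:300,200:260]; print('bench z',np.nanmedian(W[330:350,200:260,2]))
sl=(hsv[...,1]>50)&(hsv[...,0]>115)&(hsv[...,0]<165)&box(.35,.75,-.2,.2,.005,.06); print('slate',rect(sl),np.nanmedian(W[sl][:,2]))
bd=box(.3,.8,-.2,.2,.009,.021); n,l,st,_=cv2.connectedComponentsWithStats((box(.3,.8,-.2,.2,.009,.08)).astype(np.uint8)); k=1+np.argmax(st[1:,4]); m=l==k; print('board',rect(m&box(.3,.8,-.2,.2,.009,.021)),rect(m))
# hook
g=(hsv[...,1]<60)&box(.37,.53,-.38,-.25,.004,.12)
hm=np.zeros_like(g); hm[250:295,418:448]=1; g&=hm
P=W[g]; print('hook n',len(P)); print(np.histogram(P[:,2],bins=[.004,.008,.012,.016,.02,.03,.05,.07,.08,.1]))
for z0,z1 in((.006,.0135),(.0135,.023),(.065,.085)): print(z0,rect(g&box(.3,.6,-.4,-.2,z0,z1)),W[g&box(.3,.6,-.4,-.2,z0,z1)].mean(0).round(4))
```

```text
bench z 0.0002712474084089665
slate (2177, array([541. ,  -4.1]), array([179.8, 206.5]), 80.7) 0.02486302452756381
board (6753, array([573. ,  -1.9]), array([241.6, 344.1]), 76.0) (10201, array([573. ,  -1.9]), array([241.6, 344.1]), 76.0)
hook n 345
(array([37, 59, 61, 57, 23,  7,  7, 69, 25]), array([0.004, 0.008, 0.012, 0.016, 0.02 , 0.03 , 0.05 , 0.07 , 0.08 ,
       0.1  ]))
0.006 (105, array([ 429.9, -305.7]), array([79.6, 37.7]), 5.9) [ 0.4107 -0.3029  0.0097]
0.0135 (115, array([ 432.7, -298.8]), array([82.7, 28.6]), 3.7) [ 0.4451 -0.3008  0.0174]
0.065 (81, array([ 411.9, -309. ]), array([33.5, 18.9]), 13.6) [ 0.4143 -0.3077  0.0754]
```

Emit:
{"op": "step_arm", "data": {
  "increments": [
    [[1.8,2.7,0],[0,0,-0.94]],
    [[1.8,2.7,0],[0,0,-0.94]],
    [[1.8,2.7,0],[0,0,-0.94]],
    [[1.8,2.7,0],[0,0,-0.94]],
    [[1.8,2.7,0],[0,0,-0.94]],
    [[1.8,2.7,0],[0,0,-0.94]],
    [[1.8,2.7,0],[0,0,-0.94]],
    [[1.8,2.7,0],[0,0,-0.94]],
    [[1.8,2.7,0],[0,0,-0.94]],
    [[1.8,2.7,0],[0,0,-0.94]]
  ],
  "fingers": 0.6
}}

```text
clock: 1.1
tool_pos: [0.4248, -0.3039, 0.2385]
eef_rot: [0.993, 0.118, -0.0, -0.0]
contact_force: [0.1, -0.2, -0.7]
opening: 0.598
finger_force: 0.0
```

Run:
```python
from h import *
st=r.get_state(); s=snap('wrist','w1'); print(st['tool_pos'],st['eef_rot'],st['q'].round(2)); print((-s['R'].T@s['t']).round(3),s['R'].round(2).tolist())
W=cloud(s)
m=(W[...,0]>.34)&(W[...,0]<.5)&(W[...,1]>-.37)&(W[...,1]<-.25)&(W[...,2]>.004)&(W[...,2]<.11)
for z0,z1 in((.007,.0125),(.0155,.02),(.07,.08),(.086,.096)):
    k=m&(W[...,2]>z0)&(W[...,2]<z1); P=W[k][:,:2].astype(np.float32)*1000
    if len(P)>5: print(z0,len(P),cv2.minAreaRect(P),W[k].mean(0).round(4))
```

```text
[ 0.42481587 -0.30391695  0.23849572] [ 9.92987364e-01  1.18220060e-01 -2.57193384e-04 -2.14266006e-04] [ 0.61  0.55 -0.12  1.88  0.09  0.72 -0.9 ]
[ 0.492 -0.288  0.384] [[0.23, -0.97, -0.0], [-0.94, -0.23, 0.27], [-0.26, -0.06, -0.96]]
0.007 801 ((450.6072692871094, -293.7939758300781), (124.86409759521484, 45.36237716674805), 23.650012969970703) [ 0.4306 -0.2994  0.0094]
0.0155 810 ((453.79107666015625, -301.2433776855469), (46.488502502441406, 17.944759368896484), 12.072608947753906) [ 0.4548 -0.301   0.0174]
0.07 659 ((453.2168273925781, -298.9193115234375), (100.49048614501953, 18.91990089416504), 16.035545349121094) [ 0.4189 -0.3086  0.0754]
0.086 206 ((450.4866027832031, -297.56475830078125), (108.9901351928711, 18.123254776000977), 17.025846481323242) [ 0.4089 -0.31    0.0908]
```

View pics/w1.png

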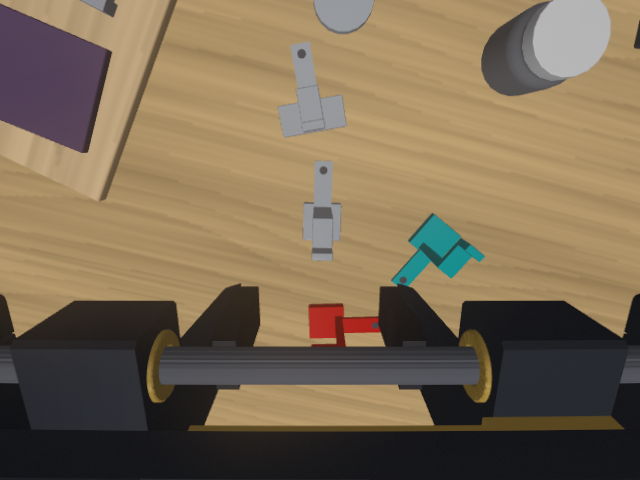

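The wrist view shows the square hook at (322,210), with its tongue up and its strap lined up with the fingers. The oblong hook is at (312,100). I'll fit the pose within this hook's pixels only.

Run:
```python
from h import *
s=load('w1'); W=cloud(s); m=np.zeros((480,640),bool); m[150:268,295:348]=1
for z0,z1 in((.007,.0125),(.0155,.02),(.07,.08),(.086,.096)):
    k=m&(W[...,2]>z0)&(W[...,2]<z1); P=W[k][:,:2].astype(np.float32)*1000
    print(z0,len(P),cv2.minAreaRect(P),W[k].mean(0).round(4))
```

```text
0.007 651 ((414.31207275390625, -309.9258117675781), (40.30062484741211, 39.354942321777344), 12.806599617004395) [ 0.4154 -0.3087  0.0094]
0.0155 810 ((453.79107666015625, -301.2433776855469), (46.488502502441406, 17.944759368896484), 12.072608947753906) [ 0.4548 -0.301   0.0174]
0.07 657 ((418.5596618652344, -308.93182373046875), (27.583127975463867, 17.742965698242188), 13.14128303527832) [ 0.4187 -0.3087  0.0754]
0.086 193 ((402.1406555175781, -312.3420104980469), (7.452425479888916, 17.98520851135254), 11.481460571289062) [ 0.4028 -0.3124  0.0907]
```

Emit:
{"op": "step_arm", "data": {
  "increments": [
    [[0.3,-0.3,-3],[0,0,-1.2]],
    [[0,0,-3],[0,0,0]],
    [[0,0,-3],[0,0,0]],
    [[0,0,-3],[0,0,0]],
    [[0,0,-3],[0,0,0]],
    [[0,0,-2.5],[0,0,0]],
    [[0,0,-1.5],[0,0,0]],
    [[0,0,-1],[0,0,0]],
    [[0,0,-0.45],[0,0,0]],
    [[0,0,0],[0,0,0]]
  ]
}}

```text
clock: 2.15
tool_pos: [0.4274, -0.3083, 0.0341]
eef_rot: [0.994, 0.108, -0.0, -0.0]
contact_force: [-0.8, -0.3, 0.1]
opening: 0.598
finger_force: 0.0
```

Emit:
{"op": "step_arm", "data": {
  "increments": [
    [[0,0,0],[0,0,0]],
    [[0,0,0],[0,0,0]],
    [[0,0,0],[0,0,0]],
    [[0,0,0],[0,0,0]],
    [[0,0,0],[0,0,0]],
    [[0,0,0],[0,0,0]],
    [[0,0,0],[0,0,0]],
    [[0,0,0],[0,0,0]],
    [[0,0,0],[0,0,0]],
    [[0,0,0],[0,0,0]]
  ],
  "fingers": 0,
  "grip_force": 25
}}

```text
clock: 3.15
tool_pos: [0.4275, -0.308, 0.0344]
eef_rot: [0.994, 0.108, 0.0, -0.0]
contact_force: [-0.8, 2.4, 3.5]
opening: 0.199
finger_force: 25.3
```

Emit:
{"op": "step_arm", "data": {
  "increments": [
    [[0,0,2],[0,0,0]],
    [[0,0,4],[0,0,0]],
    [[0,0,4],[0,0,0]],
    [[0,1,4],[0,0,0]],
    [[1.2,4,2],[0,0,0]],
    [[1.2,4.5,0],[0,0,0]],
    [[1.2,4.5,0],[0,0,0]],
    [[1.2,4.5,0],[0,0,0]],
    [[1.2,4.5,0],[0,0,0]],
    [[1.2,2.5,0],[0,0,0]]
  ]
}}

```text
clock: 4.15
tool_pos: [0.4996, -0.0489, 0.1939]
eef_rot: [0.994, 0.11, -0.0, -0.001]
contact_force: [0.2, 0.3, -2.1]
opening: 0.199
finger_force: 25.3
```

Run:
```python
from h import *
st=r.get_state(); s=snap('wrist','w2'); print(st['tool_pos'],st['eef_rot'],st['opening'],st['q'].round(2)); print((-s['R'].T@s['t']).round(3))
```

```text
[ 0.49959791 -0.04893709  0.19392562] [ 9.93876294e-01  1.10495193e-01 -1.81224188e-04 -8.31633633e-04] 0.19937845508526117 [ 0.03  0.6  -0.04  1.98  0.04  0.56 -1.39]
[ 0.567 -0.035  0.339]
```

View pics/w2.png

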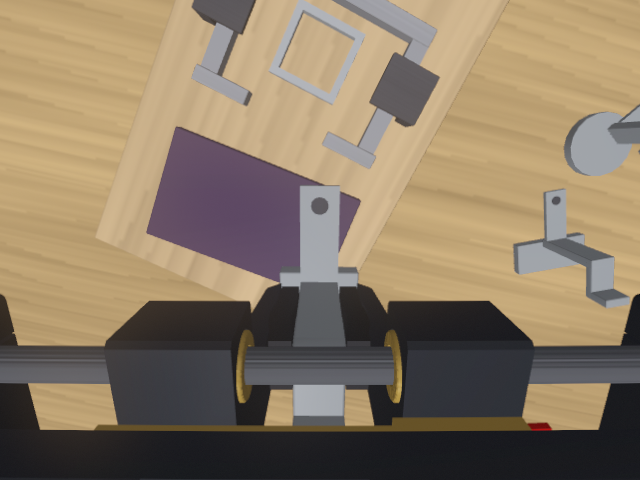

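The wrist view shows the nest at (317,52), the slate at (250,205) and the hook level in the grip, with its tongue tip at (320,190). Next I'll fit the nest, the board direction and the in-hand hook pose.

```bash
cat > m.py <<'E'
from h import *
def nest(s,cen):
    W=cloud(s); d=np.hypot(W[...,0]-cen[0],W[...,1]-cen[1])
    k=(d<.045)&(W[...,2]>.0195)&(W[...,2]<.027); n,l,st,_=cv2.connectedComponentsWithStats(k.astype(np.uint8)); k=l==1+np.argmax(st[1:,4])
    P=W[k][:,:2].astype(np.float32)*1000; print('nest',len(P),cv2.minAreaRect(P),np.median(W[k][:,2]))
def slate(s):
    W=cloud(s); h=cv2.cvtColor(s['p'],cv2.COLOR_RGB2HSV)
    k=(h[...,0]>118)&(h[...,0]<165)&(h[...,1]>40)&(W[...,2]>.02)&(W[...,2]<.03); n,l,st,_=cv2.connectedComponentsWithStats(k.astype(np.uint8)); k=l==1+np.argmax(st[1:,4])
    P=W[k][:,:2].astype(np.float32)*1000; print('slate',len(P),cv2.minAreaRect(P),np.median(W[k][:,2])); 
    v,u=np.nonzero(k); print('  px box',u.min(),u.max(),v.min(),v.max())
E
python3 - <<'E'
from m import *
s=load('w2'); nest(s,(.633,-.017)); slate(s)
W=cloud(s)
st=dict(p=np.array([.4996,-.0489,.1939]))
from scipy.spatial.transform import Rotation as R
Rt=R.from_quat([9.93876294e-01,1.10495193e-01,-1.81224188e-04,-8.31633633e-04]).as_matrix(); 
T=(W-np.array([.4996,-.0489,.1939]))@Rt
k=np.zeros((480,640),bool); k[182:285,295:345]=1; k&=(T[...,2]>-.02)&(T[...,2]<.045)&(T[...,0]>.008)
P=T[k]; print('tongue n',len(P),P.min(0).round(4),P.max(0).round(4))
rows=[]
for x0 in np.arange(.01,.055,.005):
    q=P[(P[:,0]>x0)&(P[:,0]<x0+.005)]
    if len(q)>5: print(x0.round(3),len(q),((q[:,1].min()+q[:,1].max())/2).round(4),q[:,1].ptp().round(4) if hasattr(q[:,1],'ptp') else np.ptp(q[:,1]).round(4),np.median(q[:,2]).round(4))
E
```

```text
nest 2292 ((635.0467529296875, -16.48281478881836), (58.59844970703125, 59.16075134277344), 76.50749969482422) 0.022527939373992313
slate 15693 ((494.48089599609375, 24.891803741455078), (140.11012268066406, 99.37166595458984), 80.97221374511719) 0.024398664426371244
  px box 147 320 127 281
tongue n 3479 [ 0.008  -0.0084  0.0146] [0.0507 0.0099 0.0203]
0.01 376 0.0005 0.0177 0.017
0.015 386 0.0005 0.0176 0.017
0.02 381 0.0005 0.0174 0.0169
0.025 408 0.0007 0.0178 0.0169
0.03 412 0.0008 0.0176 0.0169
0.035 421 0.0007 0.0176 0.0168
0.04 430 0.0007 0.0174 0.0167
0.045 442 0.001 0.0177 0.0169
0.05 81 0.001 0.0177 0.0175
```

Emit:
{"op": "step_arm", "data": {
  "increments": [
    [[1.1,0,0],[0,0,8.57]],
    [[1.1,0,0],[0,0,8.57]],
    [[1.1,0,0],[0,0,8.57]],
    [[1.1,0,0],[0,0,8.57]],
    [[1.1,0,0],[0,0,8.57]],
    [[1.1,0,0],[0,0,8.57]],
    [[1.1,0,0],[0,0,8.57]],
    [[1.1,0,0],[0,0,8.57]],
    [[1.1,0,0],[0,0,8.57]],
    [[1.1,0,0],[0,0,8.57]]
  ]
}}

```text
clock: 5.2
tool_pos: [0.6094, -0.0545, 0.1935]
eef_rot: [0.653, 0.757, -0.001, -0.0]
contact_force: [0.4, 0.6, -2.2]
opening: 0.199
finger_force: 25.3
```

Emit:
{"op": "step_arm", "data": {
  "increments": [
    [[1.1,0.1,0],[0,0,8.57]],
    [[1.1,0.1,0],[0,0,8.57]],
    [[1.1,0.1,0],[0,0,8.57]],
    [[1.1,0.1,0],[0,0,8.57]],
    [[1.1,0.1,0],[0,0,8.57]],
    [[1.1,0.1,0],[0,0,8.57]],
    [[1.1,0.1,0],[0,0,8.57]],
    [[1.1,0.1,0],[0,0,8.57]],
    [[1.1,0.1,0],[0,0,0]],
    [[1.1,0.2,0],[0,0,0]]
  ]
}}

```text
clock: 6.2
tool_pos: [0.7194, -0.0439, 0.1928]
eef_rot: [0.117, 0.993, -0.001, -0.001]
contact_force: [0.1, -1.3, -1.6]
opening: 0.199
finger_force: 25.3
```

Run:
```python
from m import *
st=r.get_state(); s=snap('wrist','w3'); print(st['tool_pos'],st['eef_rot'],st['opening'],st['q'].round(2))
nest(s,(.634,-.017)); slate(s)
from scipy.spatial.transform import Rotation as R
Rt=R.from_quat(st['eef_rot']).as_matrix(); print('tool x yaw',np.degrees(np.arctan2(Rt[1,0],Rt[0,0])),'down',Rt[:,2].round(4))
T=(cloud(s)-st['tool_pos'])@Rt
k=np.zeros((480,640),bool); k[182:285,295:345]=1; k&=(T[...,2]>-.02)&(T[...,2]<.045)&(T[...,0]>.008)
P=T[k]; print(P.max(0).round(4))
for x0 in (.01,.025,.04):
    q=P[(P[:,0]>x0)&(P[:,0]<x0+.007)]; print(x0,((q[:,1].min()+q[:,1].max())/2).round(4),np.median(q[:,2]).round(4))
```

```text
[ 0.71938414 -0.04393486  0.19278444] [ 1.16642743e-01  9.93173393e-01 -6.02627630e-04 -8.48280434e-04] 0.19900142664741877 [ 0.33  0.97 -0.78  1.26  0.68  1.18  0.86]
nest 1894 ((634.8458251953125, -16.927196502685547), (58.341243743896484, 57.13800811767578), 75.89381408691406) 0.0224911455299885Traceback (most recent call last):
  File "<stdin>", line 3, in <module>
  File "m.py", line 8, in slate
    k=(h[...,0]>118)&(h[...,0]<165)&(h[...,1]>40)&(W[...,2]>.02)&(W[...,2]<.03); n,l,st,_=cv2.connectedComponentsWithStats(k.astype(np.uint8)); k=l==1+np.argmax(st[1:,4])
                                                                                                                                                       ~~~~~~~~~^^^^^^^^^^
    return _wrapfunc(a, 'argmax', axis=axis, out=out, **kwds)
    return bound(*args, **kwds)
ValueError: attempt to get argmax of an empty sequence
```

View pics/w3.png

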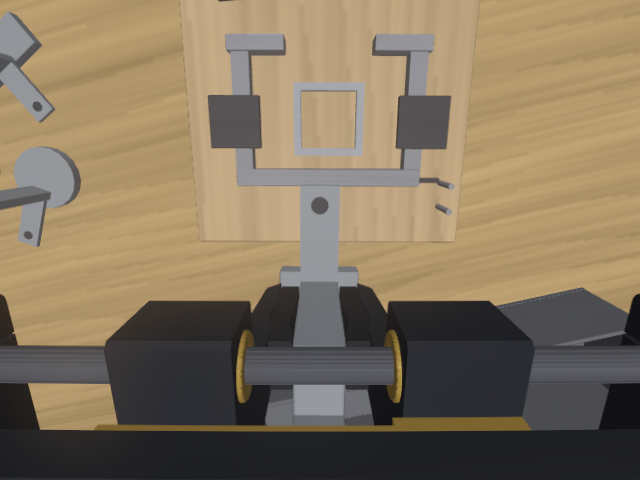

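Nest poses from the two opposite views agree to 0.5 mm: (634.9, -16.7), yaw about -13.8°. I'll hover over it next.

Emit:
{"op": "step_arm", "data": {
  "increments": [
    [[-1.5,0.5,0],[0,0,0]],
    [[-1.5,0.5,0],[0,0,0]],
    [[-1.5,0.5,0],[0,0,0]],
    [[-1.5,0.5,0],[0,0,0]],
    [[-1.5,0.5,-1],[0,0,0]],
    [[-1.25,0.3,-2],[0,0,0]],
    [[-0.5,0.1,-3],[0,0,0]],
    [[-0.5,0.1,-3],[0,0,0]],
    [[0,0,-2],[0,0,0]],
    [[0,0,-0.5],[0,0,0]]
  ]
}}

```text
clock: 7.25
tool_pos: [0.6196, -0.0138, 0.0763]
eef_rot: [0.116, 0.993, -0.001, -0.003]
contact_force: [-0.6, 0.1, -1.1]
opening: 0.2
finger_force: 25.3
```

Run:
```python
from m import *
st=r.get_state(); s=snap('wrist','w4'); print(st['tool_pos'],st['eef_rot'])
slate(s)
# predicted rim outer corners drawn
y=np.radians(-13.8); ux=np.array([np.cos(y),np.sin(y)]); uy=np.array([-ux[1],ux[0]]); im=s['p'][:,:,::-1].copy()
for h in(23,29):
  X=np.array([[*(np.array([634.9,-16.7])+a*h*ux+b*h*uy)/1000,.023] for a,b in((1,1),(1,-1),(-1,-1),(-1,1))])
  cv2.polylines(im,[proj(s,X).round().astype(int)],True,(0,255,0),1)
cv2.imwrite('pics/w4o.png',im)
```

```text
[ 0.61957416 -0.01378924  0.07632844] [ 0.11620316  0.99322145 -0.00111683 -0.0025955 ]
slate 40772 ((510.78753662109375, 7.6745452880859375), (169.5797119140625, 62.69921112060547), 80.14168548583984) 0.024500258030191017
  px box 135 481 0 133
```

View pics/w4o.png

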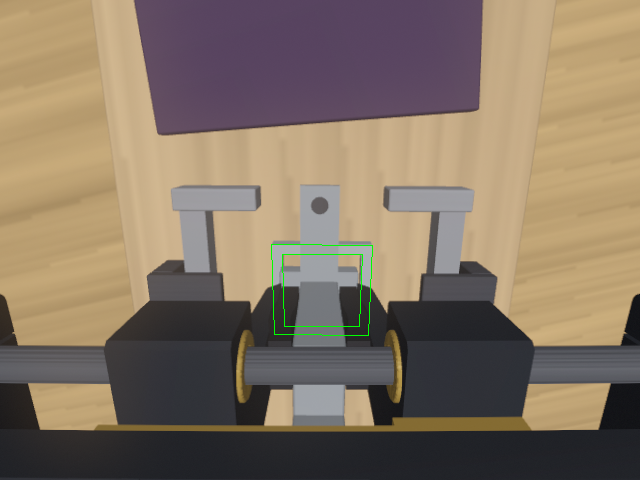

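The overlay of the predicted nest matches the seen rim (front edge at row 247), and the foot lies between the walls. It needs 2.3 mm in +x, then lowering.

Emit:
{"op": "step_arm", "data": {
  "increments": [
    [[0.2,0,0],[0,0,0]],
    [[0,0,0],[0,0,0]],
    [[0,0,-0.4],[0,0,0]],
    [[0,0,-0.4],[0,0,0]],
    [[0,0,-0.4],[0,0,0]],
    [[0,0,-0.3],[0,0,0]],
    [[0,0,-0.3],[0,0,0]],
    [[0,0,-0.3],[0,0,0]],
    [[0,0,-0.2],[0,0,0]],
    [[0,0,0],[0,0,0]]
  ]
}}

```text
clock: 8.3
tool_pos: [0.6238, -0.0122, 0.0559]
eef_rot: [0.116, 0.993, -0.0, -0.0]
contact_force: [1.0, -0.2, -1.3]
opening: 0.198
finger_force: 25.3
```

Emit:
{"op": "step_arm", "data": {
  "increments": [
    [[-0.1,-0.1,0],[0,0,0]],
    [[-0.1,-0.1,0],[0,0,0]],
    [[0,0,-0.2],[0,0,0]],
    [[0,0,-0.1],[0,0,0]],
    [[0,0,-0.1],[0,0,0]],
    [[0,0,-0.1],[0,0,0]],
    [[0,0,-0.05],[0,0,0]],
    [[0,0,0],[0,0,0]],
    [[0,0,0],[0,0,0]],
    [[0,0,0],[0,0,0]]
  ]
}}

```text
clock: 9.3
tool_pos: [0.622, -0.0142, 0.0508]
eef_rot: [0.116, 0.993, 0.0, 0.0]
contact_force: [-0.6, -0.0, -1.9]
opening: 0.198
finger_force: 25.3
```

Emit:
{"op": "step_arm", "data": {
  "increments": [
    [[0,0,-0.05],[0,0,0]],
    [[0,0,-0.05],[0,0,0]],
    [[0,0,-0.03],[0,0,0]],
    [[0,0,0],[0,0,0]],
    [[0,0,0],[0,0,0]],
    [[0,0,0],[0,0,0]],
    [[0,0,0],[0,0,0]],
    [[0,0,0],[0,0,0]],
    [[0,0,0],[0,0,0]],
    [[0,0,0],[0,0,0]]
  ]
}}

```text
clock: 10.3
tool_pos: [0.622, -0.0142, 0.0494]
eef_rot: [0.116, 0.993, 0.0, 0.0]
contact_force: [-0.9, -0.8, -1.3]
opening: 0.203
finger_force: 25.3
```

Emit:
{"op": "step_arm", "data": {
  "increments": [
    [[0,0,0],[0,0,0]],
    [[0,0,0],[0,0,0]],
    [[0,0,0],[0,0,0]],
    [[0,0,0],[0,0,0]],
    [[0,0,0],[0,0,0]],
    [[0,0,0.5],[0,0,0]],
    [[0,0,2],[0,0,0]],
    [[0,0,4],[0,0,0]],
    [[0,0,4.5],[0,0,0]],
    [[0,0,4],[0,0,0]]
  ],
  "fingers": 0.55
}}

```text
clock: 11.3
tool_pos: [0.622, -0.0139, 0.2018]
eef_rot: [0.116, 0.993, 0.0, 0.0]
contact_force: [0.7, -1.3, 0.2]
opening: 0.553
finger_force: 0.0
```

Run:
```python
from m import *
from scipy.spatial.transform import Rotation as R
st=r.get_state(); s=snap('wrist','w5'); print(st['tool_pos'],st['eef_rot'])
slate(s)
W=cloud(s); y=np.radians(-13.8); ux=np.array([np.cos(y),np.sin(y)]); uy=np.array([-ux[1],ux[0]])
D=W[...,:2]-np.array([.6349,-.0167]); X=D@ux*1000; Y=D@uy*1000; Z=W[...,2]*1000
for n,z0,z1,x0,x1 in(('tongue',28,36,-70,-19),('top',86,95,-25,10),('lip',102,112,0,25)):
    k=(abs(Y)<15)&(Z>z0)&(Z<z1)&(X>x0)&(X<x1)
    if k.sum()>5: print(n,k.sum(),cv2.minAreaRect(np.stack([X[k],Y[k]],-1).astype(np.float32)),np.median(Z[k]))
k=(Z>22)&(Z<30)
```

```text
[ 0.62196401 -0.01388638  0.20177472] [1.15704771e-01 9.93283528e-01 3.74617833e-04 3.14865251e-04]
slate 25838 ((492.1895446777344, 10.698165893554688), (168.70997619628906, 99.03651428222656), 80.7621078491211) 0.024493671279102597
  px box 202 415 0 133
tongue 1089 ((-41.629295349121094, -1.9914302825927734), (45.209293365478516, 17.818252563476562), 0.5851132273674011) 32.524489774160806
top 907 ((-4.508864402770996, -1.8704423904418945), (17.413854598999023, 27.714332580566406), 89.98124694824219) 90.46551202858203
lip 267 ((11.962857246398926, -1.8475723266601562), (17.863420486450195, 7.102777481079102), 89.18010711669922) 106.27022696066453
```

View pics/w5.png

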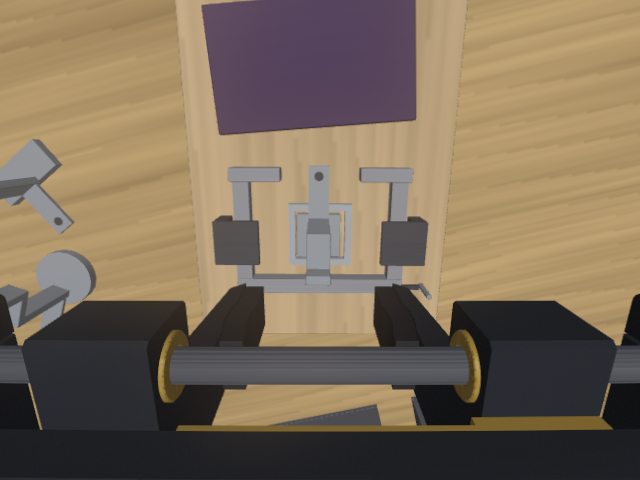

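The hook is seated: 2 mm off the nest centre, upright, tongue top at z 32.5, touching nothing. The slate is at (492, 11), 0.08 rad askew. I'll go behind it with the fingers fully open.

Emit:
{"op": "step_arm", "data": {
  "increments": [
    [[-2,0.44,0],[0,0,-0.4]],
    [[-2,0.44,0],[0,0,0]],
    [[-2,0.44,0],[0,0,0]],
    [[-2,0.44,0],[0,0,0]],
    [[-2,0.44,0],[0,0,0]],
    [[-2,0.44,0],[0,0,0]],
    [[-2,0.44,-1],[0,0,0]],
    [[-2,0.44,-2],[0,0,0]],
    [[-2,0.44,-3],[0,0,0]],
    [[-1.9,0.44,-3],[0,0,0]]
  ],
  "fingers": 1
}}

```text
clock: 12.35
tool_pos: [0.4226, 0.03, 0.1093]
eef_rot: [0.12, 0.993, 0.001, 0.001]
contact_force: [1.2, -0.3, -1.5]
opening: 0.997
finger_force: 0.0
```

Emit:
{"op": "step_arm", "data": {
  "increments": [
    [[0,0,-2],[0,0,0]],
    [[0,0,-2],[0,0,0]],
    [[0,0,-1],[0,0,0]],
    [[0,0,-1],[0,0,0]],
    [[0,0,-0.5],[0,0,0]],
    [[0,0,0],[0,0,0]],
    [[0,0,0],[0,0,0]],
    [[0,0,0],[0,0,0]],
    [[0,0,0],[0,0,0]],
    [[0,0,0],[0,0,0]]
  ]
}}

```text
clock: 13.35
tool_pos: [0.4231, 0.0297, 0.0447]
eef_rot: [0.12, 0.993, 0.0, 0.0]
contact_force: [-0.1, 0.2, -0.1]
opening: 0.998
finger_force: 0.0
```

Down the last 26 mm.

Emit:
{"op": "step_arm", "data": {
  "increments": [
    [[0,0,-0.5],[0,0,0]],
    [[0,0,-0.5],[0,0,0]],
    [[0,0,-0.5],[0,0,0]],
    [[0,0,-0.5],[0,0,0]],
    [[0,0,-0.3],[0,0,0]],
    [[0,0,-0.2],[0,0,0]],
    [[0,0,0],[0,0,0]],
    [[0,0,0],[0,0,0]],
    [[0,0,0],[0,0,0]],
    [[0,0,0],[0,0,0]]
  ]
}}

```text
clock: 14.35
tool_pos: [0.423, 0.0298, 0.0196]
eef_rot: [0.119, 0.993, 0.0, 0.0]
contact_force: [0.2, 0.0, -0.7]
opening: 1.002
finger_force: 0.0
```

Emit:
{"op": "step_arm", "data": {
  "increments": [
    [[0.39,-0.1,-0.1],[0,0,0]],
    [[0.39,-0.1,0],[0,0,0]],
    [[0.39,-0.1,0],[0,0,0]],
    [[0.39,-0.1,0],[0,0,0]],
    [[0.39,-0.1,0],[0,0,0]],
    [[0.39,-0.1,0],[0,0,0]],
    [[0.39,-0.1,0],[0,0,0]],
    [[0.39,-0.1,0],[0,0,0]],
    [[0.39,-0.1,0],[0,0,0]],
    [[0,0,0],[0,0,0]]
  ]
}}

```text
clock: 15.35
tool_pos: [0.4577, 0.0209, 0.0183]
eef_rot: [0.119, 0.993, 0.0, -0.0]
contact_force: [-2.0, 0.2, 0.5]
opening: 1.005
finger_force: 0.8
```

```bash
cat > chk.py <<'E'
from m import *
import sys
y=np.radians(-13.8); ux=np.array([np.cos(y),np.sin(y)]); uy=np.array([-ux[1],ux[0]]); o=np.array([.6349,-.0167])-.092*ux
st=r.get_state(); t=st['tool_pos'][:2]-o; f=st['contact_force'][:2]; print('clock',st['clock'],'tcp jig mm',(t@ux*1000).round(1),(t@uy*1000).round(1),'z',st['tool_pos'][2].round(4),'force jig',(f@ux).round(1),(f@uy).round(1),st['contact_force'][2].round(1))
s=snap('top',sys.argv[1]); slate(s)
W=cloud(s); D=(W[...,:2]-o)*1000; X=D@ux; Y=D@uy; Z=W[...,2]*1000
# fence pads: z 16-34 top at 34
k=(Z>28)&(Z<38)&(X>15)&(X<70)&(abs(Y)>35)&(abs(Y)<80)
for sg in(1,-1):
    q=k&(sg*Y>0); print('pad',sg,q.sum(),np.percentile(X[q],[2,50,98]).round(1) if q.any() else '')
k=(Z>28)&(Z<38)&(X>112)&(X<165)&(abs(Y)<75); print('rear bar',k.sum(),np.percentile(X[k],[2,50,98]).round(1))
E
python3 chk.py t1; python3 - <<'E'
E
```

```text
clock 15.35 tcp jig mm -89.0 -5.7 z 0.0183 force jig -2.0 -0.3 0.5
slate 186 ((540.7249755859375, 53.037872314453125), (52.1014518737793, 67.82206726074219), 76.20975494384766) 0.02518115242553519
  px box 291 314 215 238
pad 1 123 [26.4 37.2 68.3]
pad -1 0 
rear bar 305 [117.2 134.4 142.7]
```

Emit:
{"op": "step_arm", "data": {
  "increments": [
    [[0.2,-0.05,0],[0,0,0]],
    [[0.2,-0.05,0],[0,0,0]],
    [[0.2,-0.05,0],[0,0,0]],
    [[0.2,-0.05,0],[0,0,0]],
    [[0.2,-0.05,0],[0,0,0]],
    [[0.2,-0.05,0],[0,0,0]],
    [[0.2,-0.05,0],[0,0,0]],
    [[0.2,-0.05,0],[0,0,0]],
    [[0,0,0],[0,0,0]],
    [[0,0,0],[0,0,0]]
  ]
}}

```text
clock: 16.4
tool_pos: [0.4701, 0.0173, 0.0183]
eef_rot: [0.119, 0.993, 0.0, -0.003]
contact_force: [-9.7, 1.5, 4.5]
opening: 1.0
finger_force: 5.2
```

```bash
python3 chk.py t2
python3 - <<'E'
from h import *
s=snap('side','s2'); c=s['p'][190:300,210:360,::-1]
cv2.imwrite('pics/s2c.png',cv2.resize(c,(750,550),interpolation=cv2.INTER_CUBIC))
E
```

```text
clock 16.4 tcp jig mm -76.2 -6.3 z 0.0183 force jig -9.8 -0.8 4.5
slate 175 ((551.2108154296875, 40.5955924987793), (71.1978759765625, 67.05270385742188), 75.3016128540039) 0.024698275398533986
  px box 293 323 210 234
pad 1 117 [20.9 40.1 67.6]
pad -1 0 
rear bar 316 [117.3 138.3 147.1]
```

View pics/s2c.png

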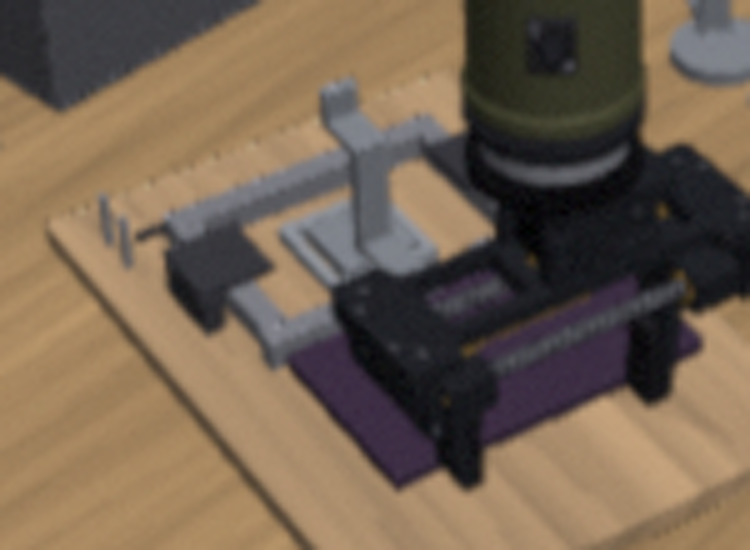

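The slate is on both pads, the fence about 4 mm in and the hook still seated. I'll advance gently.

Emit:
{"op": "step_arm", "data": {
  "increments": [
    [[0.12,-0.03,0],[0,0,0]],
    [[0.12,-0.03,0],[0,0,0]],
    [[0.12,-0.03,0],[0,0,0]],
    [[0.12,-0.03,0],[0,0,0]],
    [[0.12,-0.03,0],[0,0,0]],
    [[0.12,-0.03,0],[0,0,0]],
    [[0.12,-0.03,0],[0,0,0]],
    [[0.12,-0.03,0],[0,0,0]],
    [[0,0,0],[0,0,0]],
    [[0,0,0],[0,0,0]]
  ]
}}

```text
clock: 17.5
tool_pos: [0.4763, 0.0158, 0.0183]
eef_rot: [0.118, 0.993, 0.0, -0.006]
contact_force: [-17.0, 4.4, 9.7]
opening: 1.003
finger_force: 8.7
```

```bash
python3 chk.py t3
```

```text
clock 17.5 tcp jig mm -69.8 -6.2 z 0.0183 force jig -17.6 0.2 9.7
slate 154 ((559.0894775390625, 45.76200866699219), (57.20587921142578, 66.52349853515625), 75.75943756103516) 0.024991426952333744
  px box 294 319 208 231
pad 1 117 [24.3 44.2 67.3]
pad -1 0 
rear bar 324 [116.6 143.8 153. ]
```

Emit:
{"op": "step_arm", "data": {
  "increments": [
    [[0.1,-0.03,0.02],[0,0,0]],
    [[0.1,-0.02,0.02],[0,0,0]],
    [[0.1,-0.03,0.02],[0,0,0]],
    [[0.1,-0.02,0],[0,0,0]],
    [[0.1,-0.03,0],[0,0,0]],
    [[0,0,0],[0,0,0]],
    [[0,0,0],[0,0,0]],
    [[0,0,0],[0,0,0]],
    [[0,0,0],[0,0,0]],
    [[0,0,0],[0,0,0]]
  ]
}}

```text
clock: 18.55
tool_pos: [0.4815, 0.0145, 0.0184]
eef_rot: [0.118, 0.993, 0.0, -0.006]
contact_force: [-15.6, 5.0, 4.2]
opening: 0.999
finger_force: 8.1
```

```bash
python3 chk.py t4
python3 - <<'E'
from h import *
s=snap('side','s4'); c=s['p'][190:300,210:360,::-1]
cv2.imwrite('pics/s4c.png',cv2.resize(c,(750,550),interpolation=cv2.INTER_CUBIC))
E
```

```text
clock 18.55 tcp jig mm -64.4 -6.2 z 0.0184 force jig -16.4 1.1 4.2
slate 152 ((565.8208618164062, 49.294410705566406), (46.89147186279297, 65.5842514038086), 75.84001159667969) 0.02519633705536179
  px box 294 316 206 229
pad 1 99 [26.2 49.8 68.2]
pad -1 8 [48.4 52.3 54.7]
rear bar 358 [115.5 148.7 158.8]
```

View pics/s4c.png

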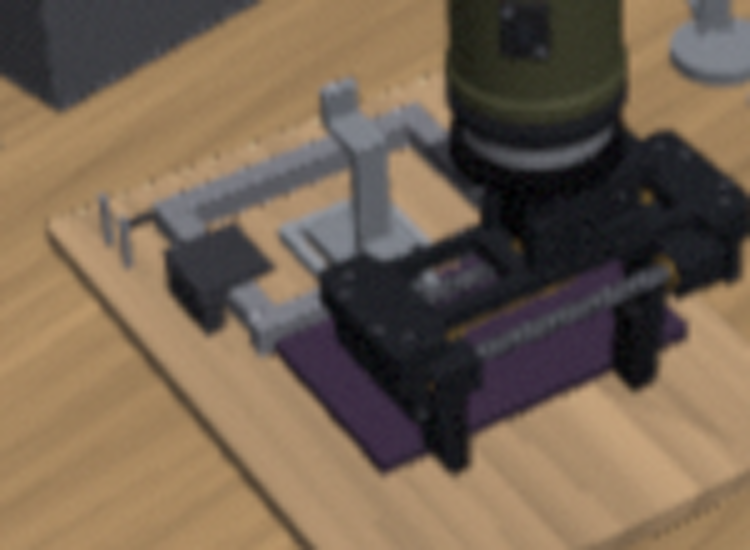

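The slate is square on both pads, with the fence about 14.5 mm in, pointer beside the pins' gap and hook standing. I'll hold for a second and confirm it is steady.

Emit:
{"op": "step_arm", "data": {
  "increments": [
    [[0,0,0],[0,0,0]],
    [[0,0,0],[0,0,0]],
    [[0,0,0],[0,0,0]],
    [[0,0,0],[0,0,0]],
    [[0,0,0],[0,0,0]],
    [[0,0,0],[0,0,0]],
    [[0,0,0],[0,0,0]],
    [[0,0,0],[0,0,0]],
    [[0,0,0],[0,0,0]],
    [[0,0,0],[0,0,0]]
  ]
}}

```text
clock: 19.65
tool_pos: [0.4815, 0.0145, 0.0184]
eef_rot: [0.118, 0.993, 0.0, -0.006]
contact_force: [-15.5, 3.6, 4.4]
opening: 0.998
finger_force: 8.1
```

```bash
python3 chk.py t5
python3 - <<'E'
from h import *
from chk import o,ux,uy
s=snap('side','s5'); W=cloud(s); D=(W[...,:2]-o)*1000; X=D@ux; Y=D@uy; Z=W[...,2]*1000
s0=load('side0'); W0=cloud(s0); D0=(W0[...,:2]-o)*1000
for n,x,yy,z in(('now',X,Y,Z),('start',D0@ux,D0@uy,W0[...,2]*1000)):
    k=(z>29)&(z<37)&(x>112)&(x<170)&(abs(yy)<75); print(n,'bar',k.sum(),np.percentile(x[k],[5,50,95]).round(1))
    k=(z>29)&(z<37)&(x>20)&(x<70)&(yy>50)&(yy<85); print(n,'pad+',k.sum(),np.percentile(x[k],[5,50,95]).round(1))
h=cv2.cvtColor(s['p'],cv2.COLOR_RGB2HSV); k=(h[...,0]>118)&(h[...,0]<165)&(h[...,1]>40)&(Z>18)&(Z<30)&(X>-130)&(X<60)&(abs(Y)<110)
print('slate jig',cv2.minAreaRect(np.stack([X[k],Y[k]],-1).astype(np.float32)),np.percentile(Z[k],[5,50,95]).round(1))
E
```

```text
clock 19.65 tcp jig mm -64.4 -6.3 z 0.0184 force jig -15.9 -0.2 4.4
slate 142 ((572.4700927734375, 61.87666320800781), (32.06627655029297, 70.88095092773438), 58.2380485534668) 0.025193890566878326
  px box 294 312 206 229
pad 1 101 [33.9 49.2 68.1]
pad -1 10 [47.7 52.3 55.1]
rear bar 339 [117.  148.8 158.6]
clock 19.7 tcp jig mm -64.4 -6.2 z 0.0184 force jig -14.9 0.8 3.9Traceback (most recent call last):
  File "<stdin>", line 2, in <module>
  File "chk.py", line 5, in <module>
    s=snap('top',sys.argv[1]); slate(s)
                 ~~~~~~~~^^^
IndexError: list index out of range
```

Run:
```python
from h import *
y=np.radians(-13.8); ux=np.array([np.cos(y),np.sin(y)]); uy=np.array([-ux[1],ux[0]]); o=np.array([.6349,-.0167])-.092*ux
snap('side','s5')
for n in('s5','side0'):
    s=load(n); W=cloud(s); D=(W[...,:2]-o)*1000; x=D@ux; yy=D@uy; z=W[...,2]*1000
    k=(z>29)&(z<37)&(x>112)&(x<170)&(abs(yy)<75); print(n,'bar',k.sum(),np.percentile(x[k],[5,50,95]).round(1))
    k=(z>29)&(z<37)&(x>20)&(x<70)&(yy>50)&(yy<85); print(n,'pad+',k.sum(),np.percentile(x[k],[5,50,95]).round(1))
    h=cv2.cvtColor(s['p'],cv2.COLOR_RGB2HSV); k=(h[...,0]>118)&(h[...,0]<165)&(h[...,1]>40)&(z>18)&(z<30)&(x>-130)&(x<60)&(abs(yy)<110)
    P=np.stack([x[k],yy[k]],-1)
    # +y edge line of slate: max y per x bin
    b=[(c,np.percentile(P[abs(P[:,0]-c)<4,1],98)) for c in range(-40,36,10) if (abs(P[:,0]-c)<4).sum()>8]
    print('slate',np.polyfit(*zip(*b),1).round(3),np.percentile(z[k],[5,50,95]).round(1))
```

```text
s5 bar 234 [130.9 148.6 158.3]
s5 pad+ 81 [42.4 50.5 68.3]
slate [2.4000e-02 7.3242e+01] [21.3 24.  26.9]
side0 bar 235 [126.5 134.7 143.1]
side0 pad+ 101 [26.6 36.9 65.2]
slate [-2.47   2.182] [21.5 24.2 26.9]
```

```bash
python3 -c "
from plant import r
print(r.finish_job())"
```

```text
the job is handed in; nothing more can be done
None
```

The square-footed hook stands released in the nest with its tongue towards the slate. The fingertips are holding the slate square against the fence, about 14.5 mm in (about 10 N). The job is handed in, but no verdict came back.

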